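Fit the return spring on the guide rod of an eyelet press

ROBOT

A 6-joint arm with a two-finger parallel gripper is mounted at the origin on the work surface; the furniture and walls round the work are solid. World frame = base frame: x ahead of the robot, y to its left, z up, the work surface at z = 0. Lengths are in m, angles in degrees, forces in N, time in s.
With the tool pointing down it reaches from about 0.35 to 0.975 m from the base axis. Payload 17.4 kg.
Tool frame: the origin (TCP) lies on the centre line of the jaws, within the pads' length; the fingertips stand 17 mm ahead of it and the grasp point (between the pads) lies 2 mm behind it; z points along the fingers, y is the line along which they close (so a half turn about z gives the same grasp; the last joint's range is limited). The gripper opens to 85 mm and grips with 20 to 120 N. Pads are 22 mm wide; open, the fingers measure 114 mm over their backs; the gripper's body (76 mm by 85 mm) begins 54 mm behind the grasp point. The pads swing forward as they close: fully open they stand 13 mm farther back than shut.
Start: joints at [65.214, 6.646, 82.598, -0, 90.757, -2.166], TCP at [0.26, 0.623, 0.248] pointing down, gripper open.
Joint ranges: [-162.19, 162.19], [-47.58, 125.68], [4.15, 143.07], [-65.23, 245.23], [0.69, 171.88], [-170.13, 170.13]. Speed limits (degrees/s): [108.29, 108.29, 127.2, 180, 180, 180].

INTERFACE

Orientations are given as a 3x3 rotation matrix whose columns are the frame's x, y, z axes.
In Python, from workcell import arm gives the robot as it stands.
- The arm moves only by the shell command python3 -m inch 'ROWS'. ROWS is a JSON object of lists of equal length, an entry for each row: "gripper": the opening, from 0 (shut) to 1 (fully open); "offset": the shift along the tool's x, y, z in cm, a list of three; "dr": the turn, a rotation vector about the tool's x, y, z in degrees, a list of three. A call has 1 to 12 rows; each row shifts and turns the commanded pose from where the row before left it, along the tool's axes as they then stand; what a row does not reach is not made up. A row lasts 1/12 s, in which the tool goes at most 41.7 mm and 7.16 degrees, less where a joint would pass 70% of its speed; a pose out of reach is approached as far as the arm can. A call is refused whole if a number of a shift passes 4.17 or a number of a turn 7.16, either way. A call with a gripper value outside its range is refused whole. The fingers move at their own pace and stop on an object; the grip force is fixed at half the most. Time passes only in rows, so rows that do not move let the fingers close. It gives the time, the measured TCP pose, the force, the opening and the grip force at its end, in the units of the state.
- arm.observe(): the state, without advancing time (a new reading comes with each control period).
- arm.read_camera(name): name is "side" or "top"; returns (picture, depth): 480x640x3 uint8, red, green, blue; 480x640 float32, m along the optical axis (not along the pixel's ray), 0 where there is no reading.
- arm.calibration(name): a dict with "camera_matrix" (3x3 intrinsics, pixels), "T" (4x4, takes a point from camera to world coordinates). Camera axes: x right, y up, looking along -z (the intrinsics and any distortion apply to the point x, -y, -z); pixel columns grow to the right and rows downward; lengths in m; the calibration is good to about 2 mm. A picture is of the moment at which its call begins. calibration takes no time and is no camera call.
- arm.hand_in(): hands the job in; it is judged then, once.
The state is a dict: "t": time; "qpos": joint angles; "qvel": joint speeds; "tau": joint torques, N m; "position": TCP position; "tcp_rot": TCP orientation; "contact_force": force on the tool from outside, world axes, zero at the start; "wrist_torque": the same for the moment, N m; "width": opening from 0.0 (shut) to 1.0 (fully open); "gripper_force": force on a finger pad.
Only numpy, scipy, OpenCV 4.12 (cv2) and the standard library are available. Lean on these libraries where they do the work, as an engineer would, in place of code of your own. Each camera call takes 0.05 s, during which the arm holds its last target. There are 200 camera calls.

TASK

The hand eyelet press is apart on the table. Pick up the wide red return spring, thread it over the upright guide rod of the grey press base and lower it, rather than drop it, until it sits fully down on the round spring seat at the foot of the rod, twisting it a little if the coils snag; then let go. Leave the slim blue spring standing where it is.

Things in the scene. Friction and masses are not known exactly. Their poses are not given: they have to be found in the camera images.
- red_spring: stiff red coil compression spring (does not give under the hand), standing upright on the table, open right through: outer diameter 46 mm, bore 36 mm, wire 5 mm, height 64 mm, ends closed and flat; about 90 g. Origin on its axis at its underside, z along the axis, up. Grip it across the coils from above, anywhere in its upper half
- blue_spring: slim blue coil spring standing upright on the table, outer diameter 22 mm, bore 14 mm (too narrow for the rod), height 50 mm; a bystander. Origin on its axis at its underside
- press_base: grey base plate, fixed, 130 x 84 mm, top 14 mm above the table. Origin on the table under the axis of the upright steel guide rod (16 mm thick); the plate runs 40 mm behind it (-x), 90 mm ahead (+x), 42 mm to each side. At the rod's foot a flat round steel spring seat, 60 mm wide, its top 20 mm above the table. A brass die, 32 mm wide, top 31 mm above the table, stands 66 mm ahead of the rod
- rod_tip (a point): centre of the top of the guide rod, 92 mm above the table and 72 mm above the spring seat; the rod's end is bevelled over its last 5 mm

How it is judged:
By the outcome, as a careful person would: the job done as asked, in the order asked, and still so for the second after the job is handed in, with the robot touching nothing.
It also fails if it takes over 35 s, if anything falls off the work surface, if the arm or the gripper's body presses on something with over 40 N, if the wrist force passes 120 N, or if a joint passes its speed limit or range.

## Working session

There is one attempt and no reset: what is moved stays moved. The work goes in short steps, Python scripts to look and compute and a shell command to move; the robot and the scene stay as the last step left them, time stands still between calls to the robot, and variables do not carry over. Pictures are saved under pics/ and viewed, at most 10 in all, crops included, and the job is handed in when it is done.

```bash
mkdir -p pics
cat > h.py <<'E'
import numpy as np, cv2
from workcell import arm
def snap(n):
    p,d=arm.read_camera(n); return p,d
def world(n,u,v,d):
    c=arm.calibration(n);K=np.array(c["camera_matrix"]);T=np.array(c["T"])
    r=np.linalg.inv(K)@np.array([u,v,1.0]); p=r*d
    return (T@np.array([p[0],-p[1],-p[2],1]))[:3]
def onplane(n,u,v,z):
    a=np.array(arm.calibration(n)["T"])[:3,3]; b=world(n,u,v,1.0)
    return a+(b-a)*(z-a[2])/(b[2]-a[2])
def cloud(n,d):
    c=arm.calibration(n);K=np.array(c["camera_matrix"]);T=np.array(c["T"])
    v,u=np.mgrid[:480,:640]; x=(u-K[0,2])/K[0,0]*d; y=(v-K[1,2])/K[1,1]*d
    P=np.stack([x,-y,-d,np.ones_like(d)],-1)@T.T
    return P[...,:3]
E
python3 - <<'E'
from h import *
for n in("top","side"):
    p,d=snap(n); cv2.imwrite(f"pics/{n}0.png",p[...,::-1]); np.savez(f"{n}0.npz",p=p,d=d)
    c=arm.calibration(n); print(n,{k:np.round(v,3).tolist() for k,v in c.items()})
s=arm.observe();print(s["t"],s["position"],np.round(s["tcp_rot"],3).tolist(),s["width"])
E
```

```text
top {'camera_matrix': [[579.698, 0.0, 316.379], [0.0, 579.698, 248.644], [0.0, 0.0, 1.0]], 'T': [[0.029, 0.998, -0.059, 0.479], [-0.999, 0.031, 0.029, 0.046], [0.031, 0.058, 0.998, 1.111], [0.0, 0.0, 0.0, 1.0]]}
side {'camera_matrix': [[586.243, 0.0, 322.039], [0.0, 586.243, 240.236], [0.0, 0.0, 1.0]], 'T': [[0.998, -0.03, 0.052, 0.565], [0.059, 0.421, -0.905, -0.747], [0.005, 0.907, 0.422, 0.443], [0.0, 0.0, 0.0, 1.0]]}
0.1 [0.25960258 0.62292448 0.24760937] [[-0.923, 0.385, -0.0], [0.385, 0.923, -0.001], [0.0, -0.001, -1.0]] 0.9993601170585106
```

View pics/top0.png

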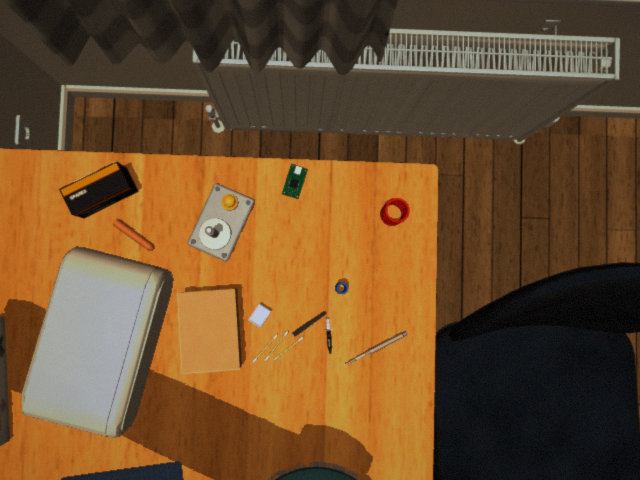

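View pics/side0.png

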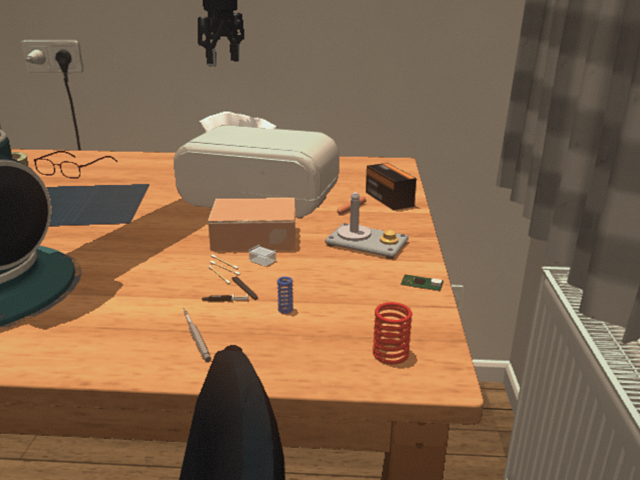

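The top view shows the red spring at (395,212), blue at (342,287), the rod at about (212,231) and the die at (230,201). The side view shows red at (392,333), the rod top at (355,196) and blue at (285,295). The tissue box and carton stand between the arm and the parts.

```bash
cat > m.py <<'E'
from h import *
def run():
    for n in("top","side"):
        z=np.load(f"{n}0.npz");p=z["p"];d=z["d"]
        hsv=cv2.cvtColor(p,cv2.COLOR_RGB2HSV);C=cloud(n,d);H,S,V=[hsv[...,i].astype(int) for i in range(3)]
        red=((H<5)|(H>172))&(S>170)&(V>60); blue=(H>105)&(H<130)&(S>100)&(V>40); br=(H>18)&(H<30)&(S>150)
        for nm,m,h in(("red",red,.064),("blue",blue,.05),("brass",br,.031)):
            k,l,st,ce=cv2.connectedComponentsWithStats(m.astype(np.uint8))
            for i in range(1,k):
                if st[i,4]<25: continue
                q=C[(l==i)&(d>0)]; top=q[abs(q[:,2]-h)<.006]
                print(n,nm,st[i].tolist(),"zmax",np.round(q[:,2].max(),3),"top n",len(top), np.round((top[:,:2].min(0)+top[:,:2].max(0))/2,4) if len(top) else "", np.round(np.ptp(top[:,:2],axis=0),3) if len(top) else "")
    z=np.load("top0.npz");C=cloud("top",z["d"]); R=C[180:265,180:262]
    for lo,hi in((.085,.098),(.026,.036),(.010,.017),(.0175,.024)):
        q=R[(R[...,2]>lo)&(R[...,2]<hi)]; b=cv2.minAreaRect((q[:,:2]*1000).astype(np.float32)); print(lo,len(q),np.round(q.mean(0),4),b)
    z=np.load("side0.npz");C=cloud("side",z["d"]); R=C[185:262,320:412]
    for lo,hi in((.05,.087),(.087,.098),(.026,.036),(.0175,.024)):
        q=R[(R[...,2]>lo)&(R[...,2]<hi)]; print("side",lo,len(q),np.round(q.mean(0),4),np.round(np.ptp(q,axis=0),3), np.round((q.max(0)+q.min(0))/2,4))
    # obstacles
    for n in("top",):
        C=cloud(n,np.load(n+"0.npz")["d"])
        for nm,(a,b,c,e) in dict(tissue=(250,435,25,170),carton=(290,370,180,240),blackbox=(165,215,60,135)).items():
            q=C[a:b,c:e].reshape(-1,3); q=q[q[:,2]>.02]; print(nm,np.round(q.min(0),3),np.round(q.max(0),3))
    t=np.load("top0.npz")["p"];s=np.load("side0.npz")["p"]
    a=cv2.resize(t[170:270,170:270],(400,400),interpolation=cv2.INTER_NEAREST);b=cv2.resize(s[175:275,315:415],(400,400),interpolation=cv2.INTER_NEAREST)
    cv2.imwrite("pics/crop.png",np.hstack([a,b])[...,::-1])
run()
E
python3 m.py
```

```text
top red [381, 199, 28, 26, 368] zmax 0.068 top n 151 [ 0.6154 -0.1281] [0.043 0.043]
top blue [336, 283, 12, 11, 65] zmax 0.053 top n 54 [ 0.4714 -0.033 ] [0.018 0.02 ]
top brass [135, 156, 8, 26, 89] zmax 0.005 top n 0  
top brass [262, 160, 11, 14, 42] zmax 0.005 top n 0  
top brass [137, 190, 5, 12, 32] zmax 0.004 top n 0  
top brass [221, 194, 16, 16, 140] zmax 0.036 top n 78 [0.6273 0.1823] [0.019 0.019]
top brass [339, 306, 13, 37, 192] zmax 0.006 top n 0  
top brass [326, 340, 28, 92, 1057] zmax 0.007 top n 0  
top brass [279, 343, 11, 14, 45] zmax 0.007 top n 0  
top brass [390, 462, 10, 18, 67] zmax 0.004 top n 0  
side red [374, 302, 38, 61, 938] zmax 0.065 top n 240 [ 0.6172 -0.1301] [0.044 0.046]
0.085 64 [0.5664 0.2061 0.0906] ((566.7279663085938, 206.27188110351562), (14.311501502990723, 14.25847053527832), 6.009763240814209)
0.026 110 [0.6246 0.1823 0.03  ] ((600.260009765625, 194.14169311523438), (20.964595794677734, 84.63610076904297), 65.2525634765625)
0.01 1754 [0.5941 0.1938 0.0139] ((589.84912109375, 196.9378204345703), (84.14673614501953, 129.54837036132812), 67.74508666992188)
0.0175 831 [0.5758 0.2011 0.0202] ((588.8819580078125, 196.30917358398438), (76.12724304199219, 122.13011932373047), 65.39484405517578)
side 0.05 266 [0.562  0.2415 0.0647] [0.176 0.176 0.037] [0.589  0.2825 0.0685]
side 0.087 29 [0.5681 0.2036 0.0896] [0.012 0.018 0.005] [0.5683 0.2044 0.0895]
side 0.026 323 [0.6165 0.3046 0.0305] [0.181 0.265 0.01 ] [0.5905 0.2992 0.031 ]
side 0.0175 559 [0.5934 0.2401 0.0199] [0.183 0.293 0.006] [0.5902 0.3085 0.0208]
tissue [0.209 0.046 0.02 ] [0.527 0.501 1.111]
carton [0.319 0.046 0.02 ] [0.479 0.26  1.111]
blackbox [0.479 0.046 0.02 ] [0.689 0.48  1.111]
```

View pics/crop.png

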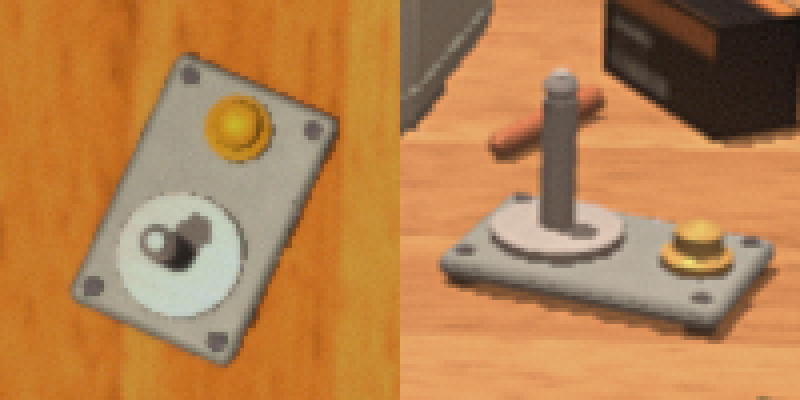

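The crop confirms the rod tip and die on the plate. The rod tip measures about (0.567,0.206), z≈0.091, in both views, and the die lies 64 mm away against 66 nominal. Red is at about (0.616,-0.129), with its top at 0.064–0.068. Next I check obstacle heights along the path.

Run:
```python
from h import *
P=[]
for n in("top","side"):
    d=np.load(n+"0.npz")["d"];C=cloud(n,d);P.append(C[d>0])
P=np.vstack(P)
a=np.array([.26,.623]);b=np.array([.616,-.129]);L=np.linalg.norm(b-a);u=(b-a)/L
w=P[:,:2]-a;s=w@u;t=w@[-u[1],u[0]]
for k in range(0,9):
    m=(s>k*.1-.05)&(s<k*.1+.05)&(abs(t)<.1)&(P[:,2]<.6); 
    print(k,np.round(a+u*k*.1,2),m.sum(),np.round(np.sort(P[m,2])[-3:],3))
m=(P[:,0]<.53)&(P[:,0]>.2)&(P[:,1]<-.19)&(P[:,1]>-.5);print("chair",np.round(np.percentile(P[m,2],[5,50,99]),3))
```

```text
0 [0.26 0.62] 3853 [0.38 0.38 0.38]
1 [0.3  0.53] 3360 [0.347 0.347 0.347]
2 [0.35 0.44] 6949 [0.141 0.141 0.142]
3 [0.39 0.35] 12428 [0.142 0.142 0.143]
4 [0.43 0.26] 11955 [0.14  0.14  0.141]
5 [0.47 0.17] 10879 [0.094 0.094 0.095]
6 [0.52 0.08] 8966 [0.018 0.019 0.019]
7 [ 0.56 -0.01] 10244 [0.052 0.053 0.053]
8 [ 0.6 -0.1] 12623 [0.068 0.068 0.069]
chair [-0.297 -0.     0.151]
```

```bash
python3 -m inch '{"gripper":[1,1,1,1,1,1,1,1,1,1,1,1],"offset":[[-3,-2.7,0],[-3,-2.7,0],[-3,-2.7,0],[-3,-2.7,0],[-3,-2.7,0],[-3,-2.7,0],[-3,-2.7,0],[-3,-2.7,0],[-3,-2.7,0],[-3,-2.7,0],[-3,-2.7,0],[-3,-2.7,0]],"dr":[[0,0,0],[0,0,0],[0,0,0],[0,0,0],[0,0,0],[0,0,0],[0,0,0],[0,0,0],[0,0,0],[0,0,0],[0,0,0],[0,0,0]]}'
```

```text
t: 1.1
position: [0.4676, 0.1836, 0.2482]
tcp_rot: [[-0.923, 0.384, 0.0], [0.384, 0.923, 0.0], [-0.0, 0.0, -1.0]]
contact_force: [0.3, 1.1, 0.2]
width: 1.002
gripper_force: 0.0
```

```bash
python3 -m inch '{"gripper":[1,1,1,1,1,1,1,1,1,1],"offset":[[-2.86,-2.57,1.3],[-2.86,-2.57,1.3],[-2.86,-2.57,1.3],[-2.86,-2.57,1.3],[-2.86,-2.57,1.3],[-2.86,-2.57,1.3],[-2.86,-2.57,1.3],[-2.86,-2.57,1.3],[-2.86,-2.57,1.3],[0,0,0]],"dr":[[0,0,0],[0,0,0],[0,0,0],[0,0,0],[0,0,0],[0,0,0],[0,0,0],[0,0,0],[0,0,0],[0,0,0]]}'
python3 - <<'E'
from h import *
p,d=snap("side"); t,_=snap("top")
cv2.imwrite("pics/a.png",np.hstack([cv2.resize(p[200:400,280:480],(400,400)),cv2.resize(t[150:270,330:450],(400,400))])[...,::-1])
E
```

```text
t: 1.93
position: [0.6164, -0.1318, 0.1274]
tcp_rot: [[-0.922, 0.388, -0.004], [0.388, 0.922, -0.0], [0.004, -0.002, -1.0]]
contact_force: [-0.5, 0.8, -0.9]
width: 1.0
gripper_force: 0.0
```

View pics/a.png

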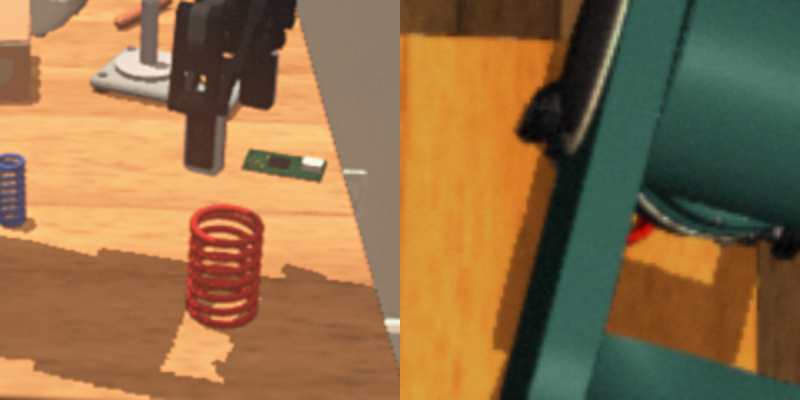

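The fingers straddle the spring: red's axis is at crop (226,265) and the near finger at (205,150), as predicted within about 3 mm. I'll go down and close.

```bash
python3 -m inch '{"gripper":[1,1,1,1,1,0,0,0,0,0,0,0],"offset":[[0.1,0.26,2.3],[0,0,2.3],[0,0,2],[0,0,1.3],[0,0,0],[0,0,0],[0,0,0],[0,0,0],[0,0,0],[0,0,0],[0,0,0],[0,0,0]],"dr":[[0,0,0],[0,0,0],[0,0,0],[0,0,0],[0,0,0],[0,0,0],[0,0,0],[0,0,0],[0,0,0],[0,0,0],[0,0,0],[0,0,0]]}'
```

```text
t: 3.03
position: [0.6168, -0.1243, 0.0542]
tcp_rot: [[-0.923, 0.385, 0.002], [0.385, 0.923, -0.0], [-0.002, 0.001, -1.0]]
contact_force: [-2.5, 0.8, 8.6]
width: 0.506
gripper_force: 60.1
```

```bash
python3 -m inch '{"gripper":[0,0,0,0,0,0,0],"offset":[[0,0,-1],[0,0,-2.5],[0,0,-3.5],[0,0,-3.5],[0,0,-2.5],[0,0,-1],[0,0,0]],"dr":[[0,0,0],[0,0,0],[0,0,0],[0,0,0],[0,0,0],[0,0,0],[0,0,0]]}'
python3 - <<'E'
from h import *
p,d=snap("side"); 
hsv=cv2.cvtColor(p,cv2.COLOR_RGB2HSV);H,S,V=[hsv[...,i].astype(int) for i in range(3)]
m=((H<5)|(H>172))&(S>150)&(V>40)&(d>0);q=cloud("side",d)[m]
s=arm.observe();print(s["position"],s["contact_force"],np.round(q.min(0),4),np.round(q.max(0),4),(q.min(0)+q.max(0))/2)
v,u=np.where(m);a,b=max(0,v.min()-60),max(0,u.min()-80)
cv2.imwrite("pics/b.png",cv2.resize(p[a:a+200,b:b+240],(720,600))[...,::-1])
E
```

```text
t: 3.62
position: [0.6169, -0.1244, 0.1961]
tcp_rot: [[-0.923, 0.385, 0.005], [0.385, 0.923, -0.001], [-0.005, 0.001, -1.0]]
contact_force: [-0.4, -0.5, -0.8]
width: 0.505
gripper_force: 61.1
[ 0.61626317 -0.12426079  0.19337052] [ 0.52818982 -0.31749565 -1.22176412] [ 0.5975 -0.1572  0.1431] [ 0.6408 -0.1023  0.2241] [ 0.61914123 -0.12974938  0.18359447]
```

View pics/b.png

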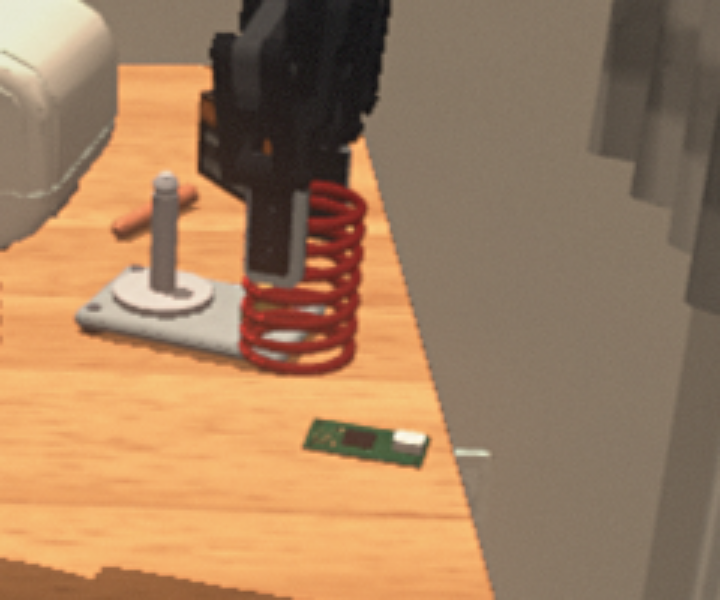

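The spring is held, near upright (a lean of 2–3°): bottom at crop (300,365), hanging at z≈0.143, above the rod tip. Moving over the rod.

```bash
python3 -m inch '{"gripper":[0,0,0,0,0,0,0,0,0,0,0,0],"offset":[[1,1.6,0],[1.9,3.1,0],[2,3.2,0],[2,3.3,0],[2,3.3,0],[2,3.3,0],[2,3.3,0],[2,3.3,0],[1.53,2.6,0],[1,1.59,0],[0,0,0],[0,0,0]],"dr":[[0,0,0],[0,0,0],[0,0,0],[0,0,0],[0,0,0],[0,0,0],[0,0,0],[0,0,0],[0,0,0],[0,0,0],[0,0,0],[0,0,0]]}'
cat > c.py <<'E'
from h import *
import sys
out=[]
for n in("side","top"):
    p,d=snap(n)
    hsv=cv2.cvtColor(p,cv2.COLOR_RGB2HSV);H,S,V=[hsv[...,i].astype(int) for i in range(3)]
    m=((H<5)|(H>172))&(S>150)&(V>40)&(d>0);q=cloud(n,d)[m]
    q=q[(abs(q[:,0]-.567)<.06)&(abs(q[:,1]-.206)<.06)&(q[:,2]>.015)]
    if len(q):
        print(n,len(q),"z",np.round(np.percentile(q[:,2],[0,1,99]),4))
        for lo in np.arange(q[:,2].min(),q[:,2].max(),.012):
            k=q[(q[:,2]>=lo)&(q[:,2]<lo+.012)]
            if len(k)>5: print(round(lo,3),len(k),"x",np.round([k[:,0].min(),k[:,0].max(),(k[:,0].min()+k[:,0].max())/2],4),"ymin",k[:,1].min().round(4),"ymax",k[:,1].max().round(4))
    if n=="side": out.append(cv2.resize(p[90:290,290:430],(420,600)))
    else: out.append(cv2.resize(p[160:290,160:250],(380,549)))
s=arm.observe();print(s["t"],s["position"],s["contact_force"],s["width"])
out[1]=cv2.copyMakeBorder(out[1],0,51,0,0,cv2.BORDER_CONSTANT)
cv2.imwrite(sys.argv[1],np.hstack(out)[...,::-1])
E
python3 c.py pics/c.png
```

```text
t: 4.67
position: [0.5643, 0.2074, 0.1902]
tcp_rot: [[-0.924, 0.383, -0.003], [0.383, 0.924, -0.001], [0.002, -0.002, -1.0]]
contact_force: [-0.9, -0.4, -1.1]
width: 0.503
gripper_force: 61.1
side 553 z [0.1374 0.1383 0.1995]
0.137 122 x [0.5456 0.5878 0.5667] ymin 0.1789 ymax 0.2271
0.149 110 x [0.5454 0.5874 0.5664] ymin 0.1794 ymax 0.2266
0.161 107 x [0.5453 0.5883 0.5668] ymin 0.1796 ymax 0.2269
0.173 71 x [0.5651 0.588  0.5766] ymin 0.1822 ymax 0.2274
0.185 95 x [0.5664 0.5876 0.577 ] ymin 0.1813 ymax 0.2277
0.197 48 x [0.5674 0.5873 0.5774] ymin 0.1828 ymax 0.2305
top 2 z [0.1573 0.1575 0.1769]
4.7667 [0.56485053 0.2061455  0.19092895] [-0.11755998 -0.6094636  -0.9941043 ] 0.5049054456362307
```

View pics/c.png

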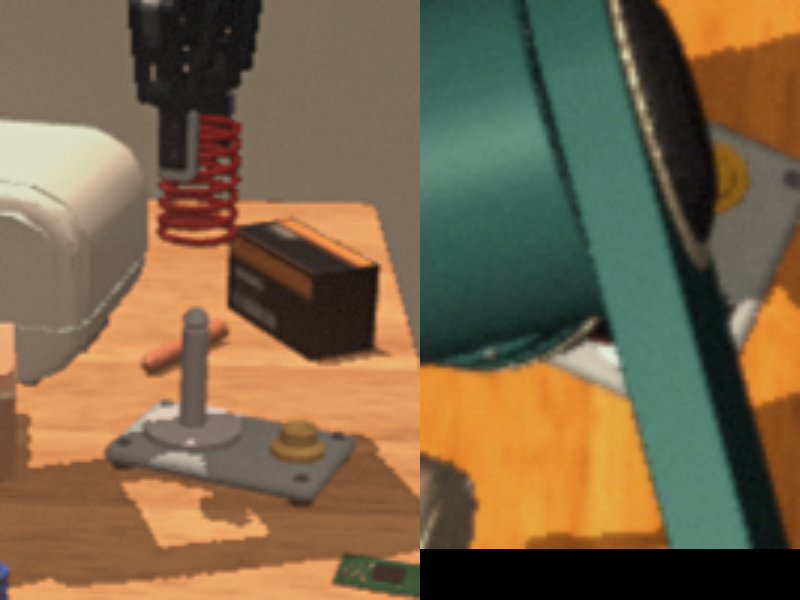

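The spring hangs upright, centred about (0.567,0.203) with its bottom at 0.138. In the crop it is at (200,180), above the rod tip at (195,318), within 3 mm. I lower with a small y correction, stopping just above the seat.

```bash
python3 -m inch '{"gripper":[0,0,0,0,0,0,0,0,0,0,0,0],"offset":[[0,0.2,1],[0,0,1.5],[0,0,1],[0,0,0.8],[0,0,0.8],[0,0,0.9],[0,0,1],[0,0,1],[0,0,1],[0,0,0.9],[0,0,0.6],[0,0,0]],"dr":[[0,0,0],[0,0,0],[0,0,0],[0,0,0],[0,0,0],[0,0,0],[0,0,0],[0,0,0],[0,0,0],[0,0,0],[0,0,0],[0,0,0]]}'; python3 c.py pics/d.png
```

```text
t: 5.77
position: [0.5654, 0.2084, 0.0856]
tcp_rot: [[-0.923, 0.385, -0.002], [0.385, 0.923, -0.001], [0.001, -0.001, -1.0]]
contact_force: [-0.3, -0.7, -0.4]
width: 0.503
gripper_force: 61.1
side 427 z [0.0311 0.0335 0.0954]
0.031 81 x [0.5476 0.5883 0.5679] ymin 0.1827 ymax 0.2275
0.043 89 x [0.5457 0.5879 0.5668] ymin 0.1812 ymax 0.223
0.055 75 x [0.5473 0.5875 0.5674] ymin 0.1808 ymax 0.2216
0.067 44 x [0.568  0.5885 0.5783] ymin 0.1837 ymax 0.2243
0.079 63 x [0.5677 0.5882 0.578 ] ymin 0.1817 ymax 0.2295
0.091 74 x [0.5671 0.5896 0.5784] ymin 0.1817 ymax 0.2298
top 1 z [0.0399 0.0399 0.0399]
5.8667 [0.56592954 0.20863346 0.08734591] [-0.15073244  0.27719484  0.11976308] 0.5050735120082487
```

View pics/d.png

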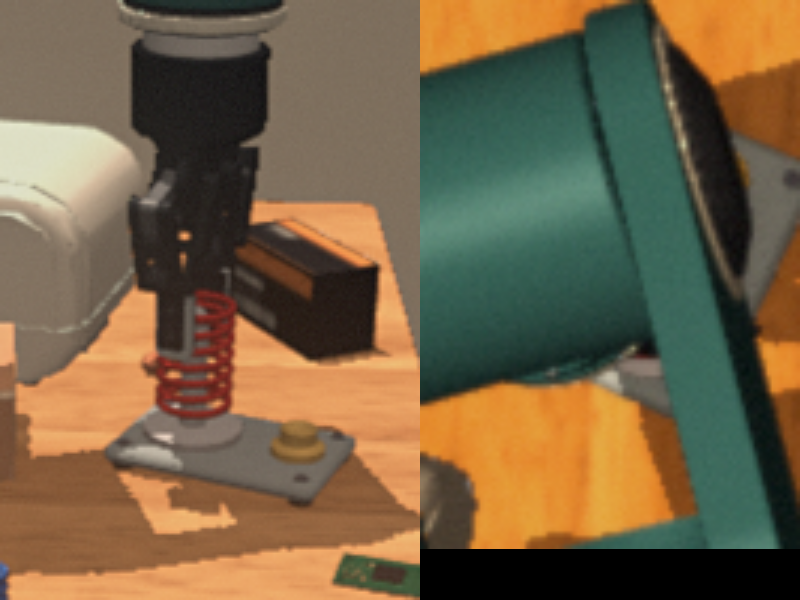

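The spring is threaded over the rod, its bottom at crop (195,412), about 12 mm above the seat and with no force. I lower the rest gently.

```bash
python3 -m inch '{"gripper":[0,0,0,0,0,0],"offset":[[0,0,0.3],[0,0,0.3],[0,0,0.2],[0,0,0.2],[0,0,0],[0,0,0]],"dr":[[0,0,0],[0,0,0],[0,0,0],[0,0,0],[0,0,0],[0,0,0]]}'; python3 -m inch '{"gripper":[0,0],"offset":[[0,0,0.1],[0,0,0]],"dr":[[0,0,0],[0,0,0]]}'
```

```text
t: 6.37
position: [0.5658, 0.2086, 0.0772]
tcp_rot: [[-0.923, 0.385, -0.0], [0.385, 0.923, -0.0], [0.0, -0.0, -1.0]]
contact_force: [0.6, 0.1, 0.0]
width: 0.507
gripper_force: 61.1
t: 6.53
position: [0.5659, 0.2086, 0.0762]
tcp_rot: [[-0.923, 0.385, -0.0], [0.385, 0.923, -0.0], [-0.0, -0.0, -1.0]]
contact_force: [-0.6, -0.3, 0.6]
width: 0.505
gripper_force: 61.1
```

```bash
python3 -m inch '{"gripper":[0,0],"offset":[[0,0,0.1],[0,0,0]],"dr":[[0,0,0],[0,0,0]]}'; python3 -m inch '{"gripper":[0,0],"offset":[[0,0,0.1],[0,0,0]],"dr":[[0,0,0],[0,0,0]]}'
```

```text
t: 6.7
position: [0.5658, 0.2086, 0.0752]
tcp_rot: [[-0.923, 0.385, -0.0], [0.385, 0.923, -0.0], [0.0, -0.0, -1.0]]
contact_force: [0.2, 0.2, -1.2]
width: 0.504
gripper_force: 61.1
t: 6.87
position: [0.5659, 0.2086, 0.0744]
tcp_rot: [[-0.923, 0.385, 0.0], [0.385, 0.923, 0.0], [-0.0, 0.0, -1.0]]
contact_force: [-1.0, -0.1, -0.3]
width: 0.505
gripper_force: 61.2
```

```bash
python3 -m inch '{"gripper":[0,0],"offset":[[0,0,0.1],[0,0,0]],"dr":[[0,0,0],[0,0,0]]}'; python3 -m inch '{"gripper":[0,0],"offset":[[0,0,0.1],[0,0,0]],"dr":[[0,0,0],[0,0,0]]}'
```

```text
t: 7.03
position: [0.5661, 0.2086, 0.0742]
tcp_rot: [[-0.923, 0.385, 0.001], [0.385, 0.923, 0.0], [-0.001, 0.0, -1.0]]
contact_force: [-4.1, -1.6, 9.5]
width: 0.506
gripper_force: 62.1
t: 7.2
position: [0.5663, 0.2086, 0.0742]
tcp_rot: [[-0.923, 0.385, 0.001], [0.385, 0.923, 0.0], [-0.001, 0.0, -1.0]]
contact_force: [-7.8, -4.2, 18.1]
width: 0.501
gripper_force: 63.0
```

Contact came at TCP 0.0742, exactly the pick height plus 20 mm, so the spring is seated. I ease off the press, open, and retreat.

```bash
python3 -m inch '{"gripper":[0,1,1,1,1,1,1,1],"offset":[[0,0,-0.15],[0,0,0],[0,0,0],[0,0,0],[0,0,0],[0,0,0],[0,0,0],[0,0,0]],"dr":[[0,0,0],[0,0,0],[0,0,0],[0,0,0],[0,0,0],[0,0,0],[0,0,0],[0,0,0]]}'; python3 -m inch '{"gripper":[1,1,1,1,1,1,1,1,1,1,1,1],"offset":[[0,0,-0.5],[0,0,-1],[0,0,-2],[0,0,-2.5],[0,0,-3],[0,0,-3],[0,0,-3],[0,0,-2],[0,0,-1],[0,0,0],[0,0,0],[0,0,0]],"dr":[[0,0,0],[0,0,0],[0,0,0],[0,0,0],[0,0,0],[0,0,0],[0,0,0],[0,0,0],[0,0,0],[0,0,0],[0,0,0],[0,0,0]]}'; python3 c.py pics/e.png
```

```text
t: 7.87
position: [0.5658, 0.2086, 0.0737]
tcp_rot: [[-0.923, 0.385, -0.0], [0.385, 0.923, -0.0], [0.0, -0.0, -1.0]]
contact_force: [-0.7, -0.6, -0.5]
width: 0.996
gripper_force: 0.0
t: 8.87
position: [0.5655, 0.2085, 0.2521]
tcp_rot: [[-0.923, 0.385, -0.002], [0.385, 0.923, -0.001], [0.002, -0.001, -1.0]]
contact_force: [0.2, 0.1, -1.2]
width: 1.001
gripper_force: 0.0
side 451 z [0.0191 0.0219 0.084 ]
0.019 74 x [0.5478 0.5887 0.5682] ymin 0.1817 ymax 0.2249
0.031 85 x [0.5476 0.5883 0.568 ] ymin 0.1823 ymax 0.2194
0.043 72 x [0.5474 0.5893 0.5684] ymin 0.1801 ymax 0.2234
0.055 62 x [0.5472 0.5893 0.5682] ymin 0.1819 ymax 0.2216
0.067 69 x [0.5488 0.5887 0.5687] ymin 0.1822 ymax 0.2252
0.079 89 x [0.5485 0.5884 0.5684] ymin 0.1828 ymax 0.2273
8.9667 [0.56550331 0.20846495 0.25209669] [ 0.54466945  0.51990802 -0.10066356] 1.0016324070158829
```

View pics/e.png

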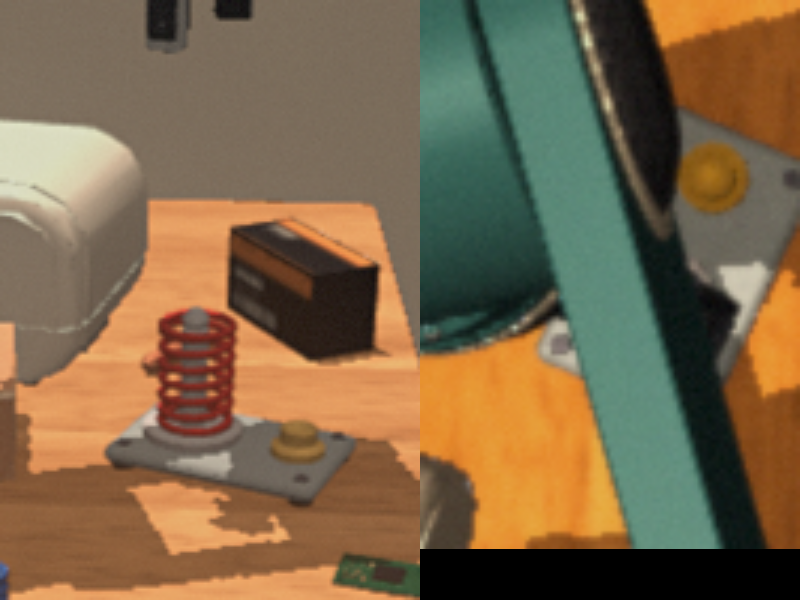

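The spring stands upright on the seat at crop (197,375), z from 0.020 to 0.084, with the rod tip showing above it and the gripper clear.

```bash
python3 -c "from workcell import arm;print(arm.hand_in())"
```

```text
the job is handed in; nothing more can be done
None
```

The red spring is over the guide rod and fully down on its seat (measured z from 0.020 to 0.084 m), released with the gripper clear; the blue spring was not touched, and the job was handed in at about 9 s.

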